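# Close the deli counter's cold well with its hook-in cover

### The job

Close the steel cold well on the shop counter with the larger of the two white covers, the one that fits it. Tuck the cover's far edge under the well's overhanging lip while its near edge is still raised, then lower the near edge by hand, without letting it fall, until the cover lies flat inside the walls on its supports, and let go. Leave the smaller cover where it lies.

Things in the scene. Friction and masses are not known exactly. Their poses are not given: they have to be found in the camera images.
- cover_center (a point): The cover to fit: flat white plastic board 190 (its x) x 130 (y) x 8 mm, 0.2-0.33 kg, lying on the counter, x roughly away from the robot. Point: centre of the board, 4 mm above its underside; z up. A grip rail stands on the middle of its top: 16 mm thick along x, 70 mm long along y, its top 40 mm above this point. Both ends are alike: it may be turned half round.
- small_cover_center (a point): The wrong cover, to be left alone: a like white board, only 120 (x) x 100 (y) x 8 mm, with a 50 mm long grip rail. Point: centre of its board. Which cover lies where changes.
- well: Open steel well, fixed. Origin: centre of underside; x towards its lip (away from the robot), z up. Outside 234 (x) x 174 (y) mm; inside the walls 210 x 150 (x -105 to 105). Near and side walls 82 mm high. The cover rests on two ledges, tops at z 60: near (x -105 to -71) and far (x 75 to 105). Closed, the cover's centre is within 10 mm of x 0, y 0, at z 64, tilt 0.
- lip (a point): Middle of the lip's free lower edge, at x 69, y 0, z 88 mm in the well's frame; same axes. The lip, 8 mm thick, runs along the well's whole far side and reaches 36 mm inwards from the far wall, so under it is a slot 28 mm high and 36 mm deep. Near wall to lip is 174 mm: the 190 mm cover goes in only tilted (about 0.27 rad), far edge first.
Things that resemble listed ones, but are neither listed nor needed, are in the scene too. What is shaped like the part that bears cover_center but orange is not meant.

How it is judged (in metres and radians):
On the way:
1. the cover's far edge is at least 8 mm under the lip while the cover is still tilted more than 0.08 rad, near edge up ((x of lip in the frame of cover_center between 0.05 and 0.087 m or x of lip in the frame of cover_center between -0.087 and -0.05 m) and z of lip in the frame of cover_center between 0.003 and 0.04 m and z of cover_center in the frame of well above 0.068 m and angle between cover_center's own z axis and vertical above 0.08 rad), for 0.1 s.
At the end, for the whole second after the job is handed in: The larger cover lies flat (0.06 rad), grip up, on both ledges: centre within 13 mm (x), 14 mm (y) of the well's centre and 59 to 69 mm above its underside, long side along the well's (0.2 rad), far edge under the lip, at rest; the smaller cover is within 30 mm of its start (x of cover_center in the frame of well between -0.013 and 0.013 m and y of cover_center in the frame of well between -0.014 and 0.014 m and z of cover_center in the frame of well between 0.059 and 0.069 m and angle between cover_center's own z axis and vertical below 0.06 rad and angle between the x axis of cover_center and the x axis of well, either way round below 0.2 rad and linear speed of cover below 0.02 m/s and distance of small_cover_center from where it was at the start of the episode below 0.03 m); the robot touches nothing.
It fails at once if the cover is let fall into the well: it turns faster than 3.5 rad/s while over the well (horizontal distance between cover_center and well below 0.1 m and z of cover_center in the frame of well below 0.13 m and angular speed of cover above 3.5 rad/s).
It fails at once if the smaller cover is moved by more than 30 mm (distance of small_cover_center from where it was at the start of the episode above 0.03 m).
It also fails if it takes over 45 s, if anything falls off the work surface, if the arm or the gripper's body presses on something with over 40 N, if the wrist force passes 120 N, or if a joint passes its speed limit or range.

### The arm

A 6-joint arm with a two-finger parallel gripper is mounted at the origin on the work surface. World frame = base frame: x ahead of the robot, y to its left, z up, the work surface at z = 0. Lengths are in m, angles in degrees, forces in N, time in s.
With the tool pointing down it reaches from about 0.3 to 0.75 m from the base axis. Payload 8.5 kg.
Tool frame: the origin (TCP) lies between the finger pads; the fingertips stand 17 mm ahead of it and the grasp point (between the pads) lies 2 mm behind it; z points along the fingers, y is the direction in which the jaws open and shut (so a half turn about z gives the same grasp; the last joint's range is limited). The gripper opens to 85 mm and grips with 20 to 120 N. Pads are 22 mm wide; open, the fingers measure 114 mm over their backs; the gripper's body (76 mm by 85 mm) begins 54 mm behind the grasp point. The pads swing forward as they close: fully open they stand 13 mm farther back than shut.
Start: joints at [51.606, 21.807, 74.336, -0, 83.858, -12.336], TCP at [0.242, 0.494, 0.248] pointing down, gripper open.
Joint ranges: [-178.18, 178.18], [-50.72, 133.34], [12.68, 142.11], [-81.47, 261.47], [9.98, 163.14], [-165.26, 165.26]. Speed limits (degrees/s): [136.94, 136.94, 180, 180, 180, 180].

### API

Orientations are given as a 3x3 rotation matrix whose columns are the frame's x, y, z axes.
In Python, from rig import readout, eyes, env gives the robot as it stands.
- The arm moves only by the tool arm_command, never from a script. Its argument "rows" is text: rows parted by semicolons, each of 7 numbers parted by spaces: the closure, from 0 (fully open) to 1 (shut), then the shift along the tool's x, y, z in mm, then the turn, a rotation vector about the tool's x, y, z in degrees. In form: grip dx dy dz rx ry rz; .... A call has 1 to 5 rows; each row shifts and turns the commanded pose from where the row before left it, along the tool's axes as they then stand; what a row does not reach is not made up. A row lasts 1/12 s, in which the tool goes at most 41.7 mm and 7.16 degrees, less where a joint would pass 70% of its speed; a pose out of reach is approached as far as the arm can. A call with a gripper value outside its range is refused whole. The fingers move at their own pace and stop on an object; "squeeze" is the grip in N (left out, the last holds). Time passes only in rows, so rows that do not move let the fingers close. It gives the time, the measured TCP pose, the force and the opening at its end, in the units of the state.
- readout.observe(): the state, without advancing time (a new reading comes with each control period).
- eyes.get_image(name): name is "scene" or "top"; returns the picture (384x512x3 uint8, red, green, blue); there is no depth.
- eyes.camera_model(name): a dict with "mtx" (3x3 intrinsics, pixels), "view" (4x4, takes a point from world to camera coordinates). Camera axes: x right, y up, looking along -z (the intrinsics and any distortion apply to the point x, -y, -z); pixel columns grow to the right and rows downward; lengths in m; the calibration is good to about 2 mm. A picture is of the moment at which its call begins. camera_model takes no time and is no camera call.
- env.close_job(): hands the job in, once; it reports no verdict.
The state is a dict: "time_s": time; "q": joint angles; "qvel": joint speeds; "joint_efforts": joint torques, N m; "position": TCP position; "tool_rot": TCP orientation; "ft_force": force on the tool from outside, world axes, zero at the start; "wrist_torque": the same for the moment, N m; "grip_width": finger opening in m.
Only numpy, scipy, OpenCV 4.12 (cv2) and the standard library are available. Lean on these libraries where they do the work, as an engineer would, in place of code of your own. Each camera call takes 0.05 s, during which the arm holds its last target. There are 200 camera calls.

## Working session

There is one attempt and no reset: what is moved stays moved. The work goes in short steps, Python scripts to look and compute and a tool call to move; the robot and the scene stay as the last step left them, time stands still between calls to the robot, and variables do not carry over. Pictures are saved under pics/ and viewed, about 8 in all and at most 12, crops included, and the job is handed in when it is done.

Besides the shell and the picture viewer there is one more tool, called after "Call:" as name(argument=value, ...) on one line, values as JSON. arm_command: Moves the arm, as the interface text tells. Its arguments: {"type":"object","properties":{"rows":{"type":"string"},"squeeze":{"type":"number"}},"required":["rows"]}

```bash
mkdir -p pics; python3 - <<'E'
from rig import readout, eyes
import cv2
s=readout.observe();print(s['time_s'],s['position'],s['tool_rot'],s['ft_force'],s['grip_width'])
for n in("scene","top"):
    im=eyes.get_image(n);cv2.imwrite(f"pics/{n}0.png",cv2.resize(im[:,:,::-1],(800,600),interpolation=cv2.INTER_CUBIC))
    c=eyes.camera_model(n);print(n,c)
E
```

```text
0.0 [0.2414494  0.49387717 0.24769821] [[-8.98343762e-01  4.39292230e-01 -9.06796793e-04]
 [ 4.39293060e-01  8.98343064e-01 -1.16031572e-03]
 [ 3.04896931e-04 -1.44071192e-03 -9.99998916e-01]] [-0.48069098  0.23958347 -0.03938338] 0.08528114365394018
scene {'mtx': array([[419.6921503 ,   0.        , 250.38283254],
       [  0.        , 419.6921503 , 189.40970178],
       [  0.        ,   0.        ,   1.        ]]), 'view': array([[ 0.44478426,  0.89562481, -0.00481251, -0.18373539],
       [-0.6376403 ,  0.32042845,  0.7005287 ,  0.22123027],
       [ 0.62895295, -0.30851549,  0.713608  , -1.53982625],
       [ 0.        ,  0.        ,  0.        ,  1.        ]])}
top {'mtx': array([[433.65513769,   0.        , 261.16272096],
       [  0.        , 433.65513769, 191.23759539],
       [  0.        ,   0.        ,   1.        ]]), 'view': array([[-0.00389862, -0.99987861,  0.01508536, -0.01246027],
       [ 0.99613979, -0.00256024,  0.08774368, -0.42935788],
       [-0.08769441,  0.01536921,  0.99602885, -1.29480457],
       [ 0.        ,  0.        ,  0.        ,  1.        ]])}
```

View pics/top0.png

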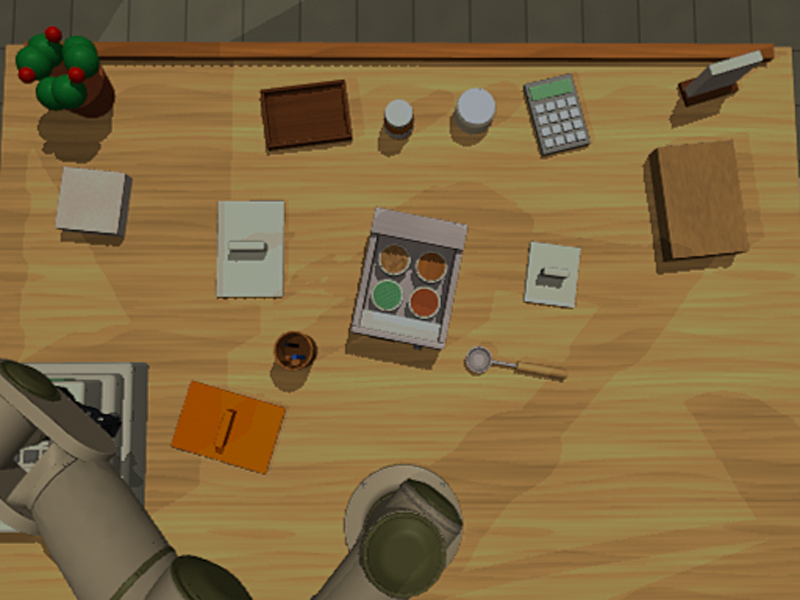

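View pics/scene0.png

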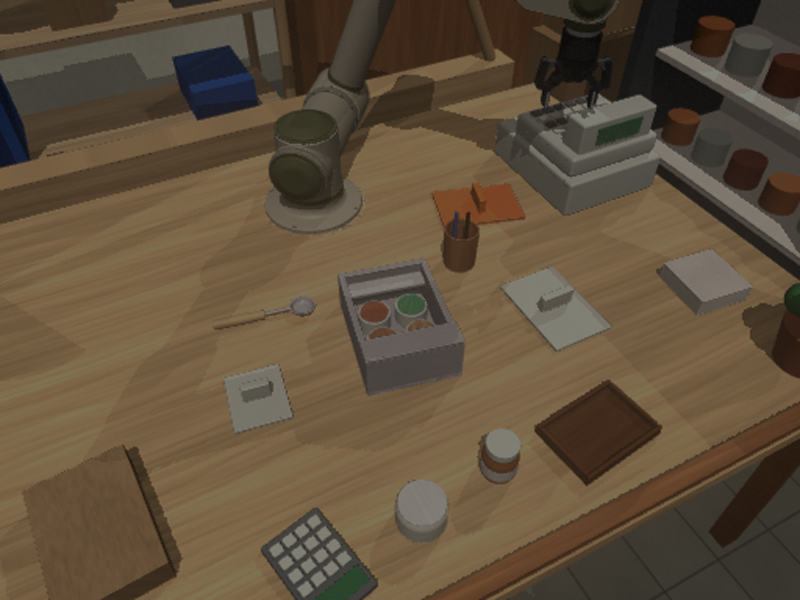

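The top view shows the large cover around (251,248) with its rail at (248,246). The well is around (410,280), turned a few degrees, with its lip at the top. The small cover is at (553,274). Next I'll enlarge the cover and the well.

```bash
cat > h.py <<'E'
from rig import readout, eyes, env
import cv2, numpy as np
def pix2w(n,uv,z):
    c=eyes.camera_model(n);K=c['mtx'];V=c['view']
    R=V[:3,:3];o=-R.T@V[:3,3]
    d=np.linalg.inv(K)@np.array([uv[0],uv[1],1.]);d=R.T@np.array([d[0],-d[1],-d[2]])
    return o+d*(z-o[2])/d[2]
def w2pix(n,p):
    c=eyes.camera_model(n);q=c['view'][:3,:3]@np.asarray(p)+c['view'][:3,3];q=c['mtx']@np.array([q[0],-q[1],-q[2]]);return q[:2]/q[2]
def crop(n,x0,y0,w,h,f,name):
    im=eyes.get_image(n)[y0:y0+h,x0:x0+w,::-1]
    cv2.imwrite(f"pics/{name}.png",cv2.resize(im,None,fx=f,fy=f,interpolation=cv2.INTER_CUBIC))
def u(p,x0,y0,f): return ((p[0]+.5)/f-.5+x0,(p[1]+.5)/f-.5+y0)
E
python3 -c "
from h import *
crop('top',125,115,190,125,4.2,'c1')"
```

```text
(no output)
```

View pics/c1.png

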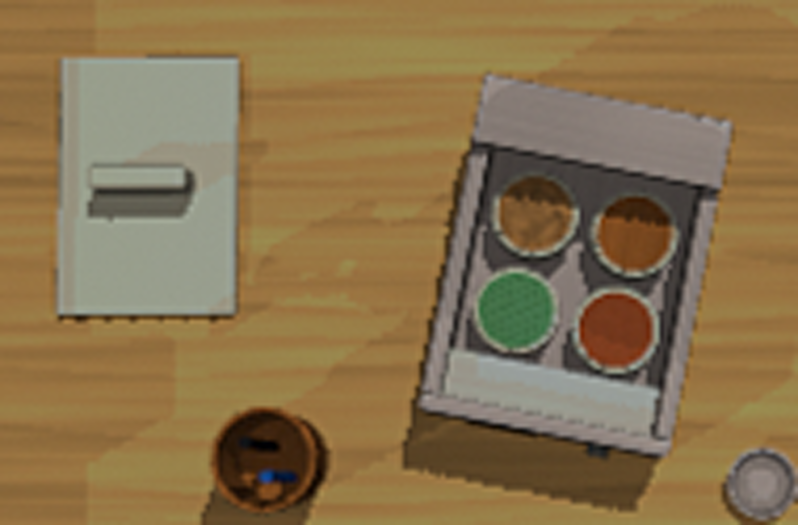

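The crop shows the cover corners at (61,58), (239,58), (236,316) and (57,315), and the rail top at x 91–186, y 166–190. The lip corners are (487,73), (733,122), (720,191) and (473,142). The near wall's outer corners are (420,410) and (668,454).

```bash
python3 - <<'E'
from h import *
P=lambda p,z:pix2w('top',u(p,125,115,4.2),z)
c=np.array([P(p,.008) for p in[(61,58),(239,58),(236,316),(57,315)]]);print(c.round(4),c.mean(0))
x=(c[0]+c[1]-c[2]-c[3])[:2];print('cover len',np.linalg.norm(x)/2,'yaw',np.degrees(np.arctan2(x[1],x[0])))
r=np.array([P(p,.044) for p in[(91,165),(186,165),(186,191),(91,191)]]);print('rail',r.round(4),r.mean(0))
F=np.array([P(p,.096) for p in[(487,73),(733,122)]]);L=np.array([P(p,.096) for p in[(473,142),(720,191)]]);N=np.array([P(p,.082) for p in[(420,410),(668,454)]])
print(F,L,N)
w=(F[0]-F[1]);print('widths',np.linalg.norm(w),np.linalg.norm(N[0]-N[1]),np.linalg.norm(L[0]-L[1]))
a=F.mean(0)-N.mean(0);print('len',np.linalg.norm(a[:2]),np.degrees(np.arctan2(a[1],a[0])),[np.degrees(np.arctan2(-v[0],v[1])) for v in(w,L[0]-L[1],N[0]-N[1])])
ctr=(F.mean(0)+N.mean(0))/2;print('well',ctr)
E
```

```text
[[0.6255 0.3612 0.008 ]
 [0.6255 0.231  0.008 ]
 [0.4351 0.2308 0.008 ]
 [0.4362 0.3602 0.008 ]] [0.53057739 0.2958132  0.008     ]
cover len 0.1898355833837179 yaw 0.1777126433214373
rail [[0.5398 0.3287 0.044 ]
 [0.5397 0.2615 0.044 ]
 [0.521  0.2612 0.044 ]
 [0.5211 0.3284 0.044 ]] [0.53038611 0.29494825 0.044     ]
[[ 0.59417669  0.04605865  0.096     ]
 [ 0.55992282 -0.1227019   0.096     ]] [[ 0.54620918  0.05561938  0.096     ]
 [ 0.51208918 -0.11324195  0.096     ]] [[ 0.363579    0.09216714  0.082     ]
 [ 0.33299089 -0.07706141  0.082     ]]
widths 0.1722017734007865 0.17197074391760345 0.1722739680852082
len 0.23331911081127393 -11.339196903547158 [np.float64(-11.473638083504964), np.float64(-11.423337239939), np.float64(-10.245607626427766)]
well [ 0.46266735 -0.01538438  0.089     ]
```

The well centre is about (0.4625,-0.0155) with yaw -11.2°. The cover centre is (0.5305,0.2955) with yaw about 0°. I'll move above the cover, then turn so the jaws open along world x.

Call:
arm_command(rows="0 -34.7 -5.2 0 0 0 0;0 -34.7 -5.2 0 0 0 0;0 -34.7 -5.2 0 0 0 0;0 -34.7 -5.2 0 0 0 0;0 -34.7 -5.2 0 0 0 0", squeeze=60)

```text
time_s: 0.57
position: [0.3871, 0.3934, 0.2481]
tool_rot: [[-0.898, 0.439, -0.0], [0.439, 0.898, -0.0], [0.0, -0.0, -1.0]]
ft_force: [-1.1, 0.1, 0.7]
grip_width: 0.0854
```

Call:
arm_command(rows="0 -34.7 -5.2 0 0 0 0;0 -34.7 -5.2 0 0 0 0;0 -34.7 -5.2 0 0 0 0;0 -34.7 -5.2 0 0 0 0;0 -34.7 -5.2 0 0 0 0")

```text
time_s: 0.98
position: [0.5316, 0.2937, 0.2481]
tool_rot: [[-0.898, 0.439, -0.001], [0.439, 0.898, -0.0], [0.0, -0.0, -1.0]]
ft_force: [-0.2, 0.9, 0.2]
grip_width: 0.0855
```

Call:
arm_command(rows="0 0 0 0 0 0 6.4;0 0 0 0 0 0 6.4;0 0 0 0 0 0 6.4;0 0 0 0 0 0 6.4;0 0 0 0 0 0 6.4")

```text
time_s: 1.4
position: [0.5305, 0.2948, 0.2479]
tool_rot: [[-0.524, 0.852, -0.001], [0.852, 0.524, -0.0], [0.0, -0.001, -1.0]]
ft_force: [0.3, -0.9, 0.6]
grip_width: 0.0856
```

Call:
arm_command(rows="0 0 0 0 0 0 6.4;0 0 0 0 0 0 6.4;0 0 0 0 0 0 6.4;0 0 0 0 0 0 6.4;0 0 0 0 0 0 6.4")

```text
time_s: 1.82
position: [0.5304, 0.2949, 0.248]
tool_rot: [[0.006, 1.0, -0.001], [1.0, -0.006, -0.0], [-0.0, -0.001, -1.0]]
ft_force: [0.8, 0.7, -0.3]
grip_width: 0.0851
```

Call:
arm_command(rows="0 0 0 0 0 0 0;0 0 0 0 0 0 0")

```text
time_s: 1.98
position: [0.5304, 0.2949, 0.2481]
tool_rot: [[-0.002, 1.0, -0.0], [1.0, 0.002, -0.0], [-0.0, -0.0, -1.0]]
ft_force: [-0.3, -0.3, -0.5]
grip_width: 0.0853
```

Call:
arm_command(rows="0 0 0 34 0 0 0;0 0 0 34 0 0 0;0 0 0 34 0 0 0;0 0 0 34 0 0 0;0 0 0 34 0 0 0")

```text
time_s: 2.4
position: [0.5303, 0.2949, 0.0769]
tool_rot: [[-0.003, 1.0, 0.0], [1.0, 0.003, 0.0], [0.0, 0.0, -1.0]]
ft_force: [0.4, -0.7, 0.2]
grip_width: 0.0855
```

```bash
python3 -c "
from h import *
crop('scene',290,130,120,90,6,'c2');print(readout.observe()['position'])"
```

```text
[0.52736754 0.29378912 0.07015104]
```

View pics/c2.png

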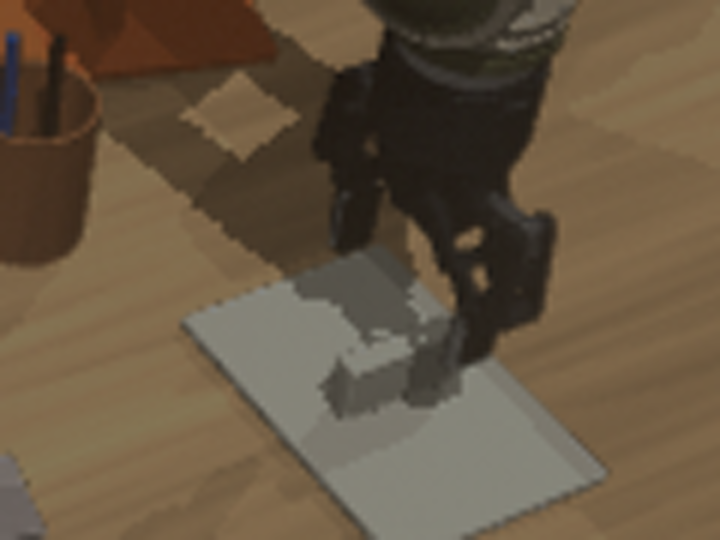

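The fingers straddle the rail, though they still stand above it. The pose reading changed, so I'll check that it settles.

Call:
arm_command(rows="0 0 0 0 0 0 0;0 0 0 0 0 0 0;0 0 0 0 0 0 0")

```text
time_s: 2.7
position: [0.5316, 0.2954, 0.0808]
tool_rot: [[-0.0, 1.0, 0.004], [1.0, 0.0, 0.001], [0.001, 0.004, -1.0]]
ft_force: [0.6, -0.7, -0.0]
grip_width: 0.0853
```

```bash
python3 - <<'E'
from h import *
for p in[(.5305,.2955,.008),(.5305,.2955,.044),(.5305,.2955,.07),(.5305,.2605,.044),(.5305,.3305,.044)]:
    a=w2pix('scene',p);print(p,(a-[290,130])*6)
E
```

```text
(0.5305, 0.2955, 0.008) [380.01136435 389.10834078]
(0.5305, 0.2955, 0.044) [392.20215662 339.60608432]
(0.5305, 0.2955, 0.07) [401.31890567 302.58636984]
(0.5305, 0.2605, 0.044) [334.73073401 361.96150927]
(0.5305, 0.3305, 0.044) [448.70144307 317.62880413]
```

Call:
arm_command(rows="0 0 0 10 0 0 0;0 0 0 10 0 0 0;0 0 0 10 0 0 0;0 0 0 8 0 0 0;0 0 0 5 0 0 0")

```text
time_s: 3.12
position: [0.53, 0.2947, 0.0338]
tool_rot: [[0.001, 1.0, -0.002], [1.0, -0.001, -0.001], [-0.001, -0.002, -1.0]]
ft_force: [0.8, 0.5, -0.2]
grip_width: 0.0852
```

Call:
arm_command(rows="0 0 0 3 0 0 0;0 0 0 2 0 0 0;0 0 0 0 0 0 0;0.5 0 0 0 0 0 0;0.5 0 0 0 0 0 0")

```text
time_s: 3.53
position: [0.5307, 0.295, 0.0307]
tool_rot: [[0.001, 1.0, 0.001], [1.0, -0.001, 0.0], [0.0, 0.001, -1.0]]
ft_force: [0.8, -0.0, 0.1]
grip_width: 0.0639
```

Call:
arm_command(rows="1 0 0 0 0 0 0;1 0 0 0 0 0 0;1 0 0 0 0 0 0;1 0 0 0 0 0 0;1 0 0 0 0 0 0")

```text
time_s: 3.95
position: [0.5306, 0.295, 0.0306]
tool_rot: [[0.001, 1.0, 0.001], [1.0, -0.001, 0.0], [0.0, 0.001, -1.0]]
ft_force: [-0.0, 0.7, 1.8]
grip_width: 0.0149
```

Call:
arm_command(rows="1 0 0 0 0 0 0;1 0 0 0 0 0 0;1 0 0 0 0 0 0;1 0 0 0 0 0 0;1 0 0 0 0 0 0")

```text
time_s: 4.37
position: [0.5306, 0.295, 0.0306]
tool_rot: [[0.001, 1.0, 0.001], [1.0, -0.001, 0.0], [0.0, 0.001, -1.0]]
ft_force: [-0.9, -0.2, 4.7]
grip_width: 0.0152
```

Gripped with an opening of 15 mm. Lifting.

Call:
arm_command(rows="1 0 0 -5 0 0 0;1 0 0 -10 0 0 0;1 0 0 -15 0 0 0;1 0 0 -20 0 0 0;1 0 0 -20 0 0 0")

```text
time_s: 4.78
position: [0.5301, 0.2948, 0.1011]
tool_rot: [[0.001, 1.0, -0.001], [1.0, -0.001, -0.0], [-0.0, -0.001, -1.0]]
ft_force: [-0.3, 0.2, -1.4]
grip_width: 0.0151
```

Call:
arm_command(rows="1 0 0 -20 0 0 0;1 0 0 -20 0 0 0;1 0 0 -20 0 0 0;1 0 0 -20 0 0 0;1 0 0 -15 0 0 0")

```text
time_s: 5.2
position: [0.5304, 0.2949, 0.1975]
tool_rot: [[0.001, 1.0, 0.001], [1.0, -0.001, 0.0], [0.0, 0.001, -1.0]]
ft_force: [0.7, -0.1, -2.5]
grip_width: 0.0154
```

Call:
arm_command(rows="1 0 0 -10 0 0 0;1 0 0 -5 0 0 0;1 0 0 0 0 0 0;1 0 0 0 0 0 0;1 0 0 0 0 0 0")

```text
time_s: 5.62
position: [0.5301, 0.2948, 0.2091]
tool_rot: [[0.001, 1.0, -0.002], [1.0, -0.001, -0.001], [-0.001, -0.002, -1.0]]
ft_force: [-0.4, 0.4, -1.3]
grip_width: 0.0154
```

```bash
python3 -c "
from h import *
crop('scene',270,60,150,112,5,'c3');s=readout.observe();print(s['position'],s['q'],s['ft_force'],s['wrist_torque'],s['grip_width'])"
```

```text
[0.53013553 0.29480536 0.20919048] [1.79086644e+01 2.91850149e+01 6.85581467e+01 1.07496691e-03
 8.23827630e+01 1.79683499e+01] [ 0.48453187 -0.04981736 -2.01349149] [ 0.01461333  0.02026147 -0.00656953] 0.014899544735834411
```

View pics/c3.png

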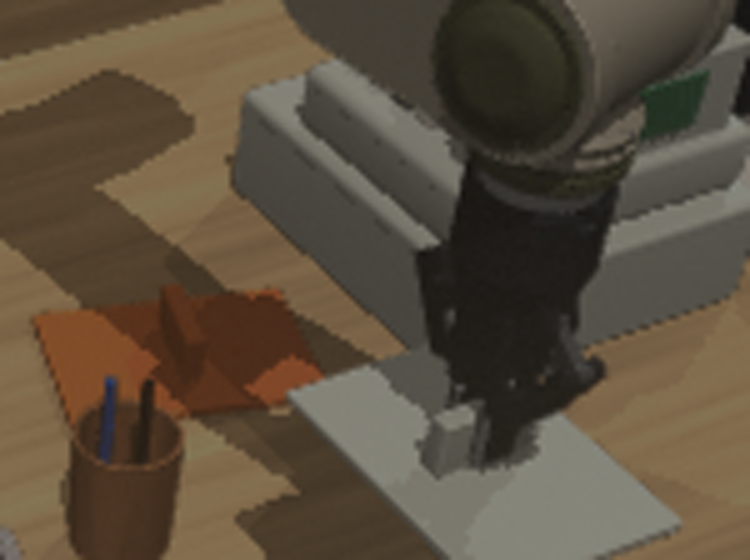

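Held flat. The board's near corner is at crop (288,395) and its far-left corner is at (680,525). I'll compare these with the prediction and work out the waypoints.

```bash
cat > plan.py <<'E'
from h import *
from scipy.spatial.transform import Rotation as Ro
W=np.array([.4625,-.0155,0]);RW=Ro.from_euler('z',-11.2,degrees=True).as_matrix()
B=np.array([[0,1,0],[1,0,0],[0,0,-1.]]) # tool in cover
off=np.array([0,-.0005,.0266]) # TCP in cover
def tcp(x,y,z,th): # cover centre in well frame (mm), near edge up th rad
    R=RW@Ro.from_euler('y',th).as_matrix()
    return W+RW@(np.array([x,y,z])/1000)+R@off, R@B
def go(x,y,z,th,P=None,R=None):
    if P is None: s=readout.observe();P=s['position'];R=s['tool_rot']
    p,r=tcp(x,y,z,th);print((x,z,th),'shift mm',(R.T@(p-P)*1000).round(1),'rot deg',np.degrees(Ro.from_matrix(R.T@r).as_rotvec()).round(2),'tcp',p.round(4));return p,r
E
python3 - <<'E'
from plan import *
for sx,sy in[(-1,-1),(1,-1),(1,1),(-1,1)]:
    print(sx,sy,((w2pix('scene',(.5303+sx*.095,.2953+sy*.065,.1866))-[270,60])*5).round())
a=go(-32,0,185,0)
a=go(-32,0,185,.3,*a)
a=go(-32,0,97,.3,*a)
a=go(5,0,97,.3,*a)
for x,z,t in[(4,90,.2),(2,79,.1),(0,70,.03),(0,65.5,0)]: a=go(x,0,z,t,*a)
E
```

```text
-1 -1 [277. 389.]
1 -1 [482. 595.]
1 1 [679. 519.]
-1 1 [461. 327.]
(-32, 185, 0) shift mm [-304.7  -98.8   -2. ] rot deg [-0.12  0.05 11.14] tcp [ 0.431  -0.0098  0.2116]
(-32, 185, 0.3) shift mm [0.  7.9 1.2] rot deg [17.19  0.   -0.  ] tcp [ 0.4387 -0.0113  0.2104]
(-32, 97, 0.3) shift mm [ 0.  26.  84.1] rot deg [0. 0. 0.] tcp [ 0.4387 -0.0113  0.1224]
(5, 97, 0.3) shift mm [  0.   35.3 -10.9] rot deg [0. 0. 0.] tcp [ 0.475  -0.0185  0.1224]
(4, 90, 0.2) shift mm [-0.  -1.5  7.1] rot deg [-5.73 -0.    0.  ] tcp [ 0.4715 -0.0178  0.1161]
(2, 79, 0.1) shift mm [-0.  -2.4 11.3] rot deg [-5.73 -0.   -0.  ] tcp [ 0.467  -0.0169  0.1055]
(0, 70, 0.03) shift mm [ 0.  -3.   9.2] rot deg [-4.01  0.   -0.  ] tcp [ 0.4632 -0.0161  0.0966]
(0, 65.5, 0) shift mm [-0.  -0.7  4.5] rot deg [-1.72 -0.    0.  ] tcp [ 0.4624 -0.016   0.0921]
```

Call:
arm_command(rows="1 -10 -3 0 0 0 0;1 -20 -6 0 0 0 0;1 -30 -10 0 0 0 0;1 -30 -10 0 0 0 0;1 -30 -10 0 0 0 0")

```text
time_s: 6.08
position: [0.4902, 0.1734, 0.2098]
tool_rot: [[0.001, 1.0, -0.001], [1.0, -0.001, -0.0], [-0.0, -0.001, -1.0]]
ft_force: [0.6, -0.1, -1.4]
grip_width: 0.015
```

Call:
arm_command(rows="1 -30 -10 0 0 0 0;1 -30 -10 0 0 0 0;1 -30 -10 0 0 0 0;1 -30 -10 0 0 0 0;1 -30 -10 0 0 0 0")

```text
time_s: 6.5
position: [0.4398, 0.0235, 0.2101]
tool_rot: [[0.001, 1.0, -0.0], [1.0, -0.001, -0.0], [-0.0, -0.0, -1.0]]
ft_force: [-0.1, -0.2, -2.8]
grip_width: 0.0154
```

Call:
arm_command(rows="1 -20 -6 0 0 0 0;1 -10 -3 0 0 0 0;1 -5 -1 0 0 0 3;1 0 0 0 0 0 4;1 0 0 0 0 0 4")

```text
time_s: 6.92
position: [0.4304, -0.0107, 0.2101]
tool_rot: [[0.196, 0.981, -0.001], [0.981, -0.196, -0.0], [-0.0, -0.001, -1.0]]
ft_force: [0.3, 0.0, -2.5]
grip_width: 0.0151
```

Call:
arm_command(rows="1 0 0 0 3 0 0;1 0 0 0 4 0 0;1 0 0 0 4 0 0;1 0 0 0 4 0 0;1 0 0 0 2.2 0 0")

```text
time_s: 7.33
position: [0.4311, -0.0105, 0.21]
tool_rot: [[0.192, 0.936, -0.294], [0.981, -0.183, 0.057], [0.0, -0.299, -0.954]]
ft_force: [-0.1, -0.4, -2.8]
grip_width: 0.0152
```

Call:
arm_command(rows="1 0 0 0 0 0 0;1 0 0 0 0 0 0;1 0 0 0 0 0 0;1 0 0 0 0 0 0")

```text
time_s: 7.67
position: [0.4307, -0.0099, 0.2105]
tool_rot: [[0.192, 0.938, -0.289], [0.981, -0.183, 0.057], [0.0, -0.295, -0.956]]
ft_force: [0.8, 0.7, -2.8]
grip_width: 0.0151
```

```bash
python3 - <<'E'
from plan import *
crop('top',200,90,150,112,5,'c4')
s=readout.observe();print(s['ft_force'],s['q'],s['grip_width'])
go(-32,0,185,.3)
# current pose -> cover corners prediction, and lip
R=s['tool_rot']@B.T; C=s['position']-R@off
for sx,sy in[(-1,-1),(1,-1),(1,1),(-1,1)]:
    print(sx,sy,((w2pix('top',C+R@np.array([sx*.095,sy*.065,.004]))-[200,90])*5).round())
E
```

```text
[ 0.43401058 -0.41243836 -0.97374705] [-16.25640054  19.40814398  86.70049039  -1.53050815  90.96251009
  -4.99443816] 0.015251865155273348
(-32, 185, 0.3) shift mm [ 0.2  7.7 -2.2] rot deg [0.05 0.04 0.14] tcp [ 0.4387 -0.0113  0.2104]
-1 -1 [392. 680.]
1 -1 [448. 352.]
1 1 [213. 307.]
-1 1 [142. 632.]
```

View pics/c4.png

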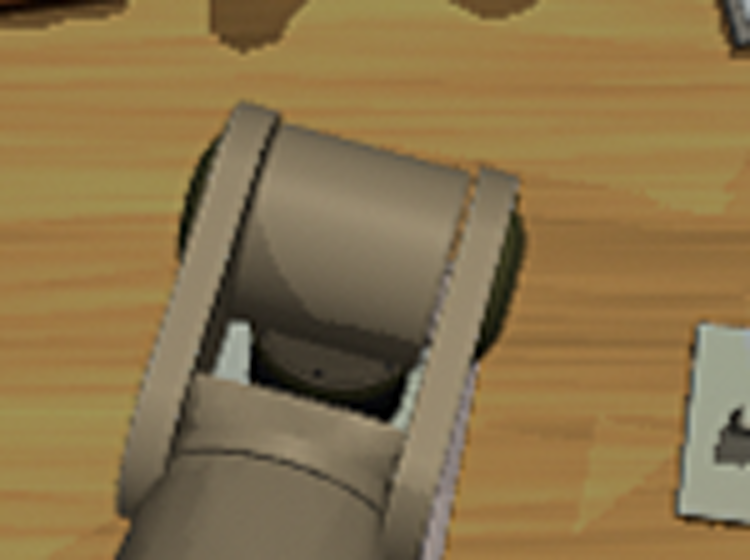

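The arm hides the cover from the top camera. I'll lower it part-way and check with the scene camera.

Call:
arm_command(rows="1 0 5.5 8 0 0 0;1 0 5.4 12 0 0 0;1 0 5 15 0 0 0;1 0 5 14 0 0 0;1 0 6 11 0 0 0")

```text
time_s: 8.13
position: [0.4385, -0.0113, 0.1436]
tool_rot: [[0.192, 0.937, -0.291], [0.981, -0.183, 0.057], [0.0, -0.296, -0.955]]
ft_force: [-0.1, 0.3, -3.2]
grip_width: 0.0152
```

Call:
arm_command(rows="1 0 0 0 0 0 0;1 0 0 0 0 0 0;1 0 0 0 0 0 0")

```text
time_s: 8.38
position: [0.4392, -0.0115, 0.1455]
tool_rot: [[0.192, 0.938, -0.289], [0.981, -0.183, 0.056], [-0.0, -0.295, -0.956]]
ft_force: [-0.6, -0.5, -2.2]
grip_width: 0.0151
```

```bash
python3 - <<'E'
from plan import *
crop('scene',190,120,140,105,5.5,'c5')
s=readout.observe();print(s['ft_force'])
R=s['tool_rot']@B.T; C=s['position']-R@off
print('cover in well',RW.T@(C-W))
f=lambda p:((w2pix('scene',p)-[190,120])*5.5).round()
for sx,sy in[(-1,-1),(1,-1),(1,1),(-1,1)]: print(sx,sy,f(C+R@np.array([sx*.095,sy*.065,.004])))
for n,p in dict(lipR=(.069,-.087,.096),lipL=(.069,.087,.096),farR=(.117,-.087,.096),farL=(.117,.087,.096),nearR=(-.117,-.087,.082),nearL=(-.117,.087,.082)).items(): print(n,f(W+RW@np.array(p)))
go(-32,0,97,.3)
E
```

```text
[ 0.04414226  0.96644244 -2.37055002]
cover in well [-0.03141928 -0.00016152  0.12023592]
-1 -1 [165. 193.]
1 -1 [252. 516.]
1 1 [506. 463.]
-1 1 [403. 150.]
lipR [211. 538.]
lipL [553. 467.]
farR [235. 613.]
farL [586. 538.]
nearR [134. 303.]
nearL [442. 245.]
(-32, 97, 0.3) shift mm [ 0.1  6.3 22.4] rot deg [0.07 0.05 0.14] tcp [ 0.4387 -0.0113  0.1224]
```

View pics/c5.png

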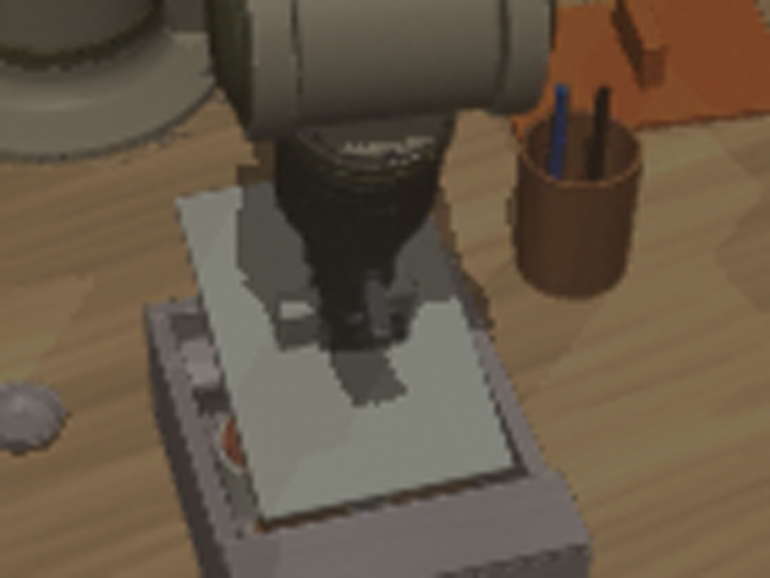

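The cover (far corners at (262,525) and (518,467)) and the well (near-right corner at (147,305)) are both shifted about +11,+5 px from prediction. Their relative fit therefore agrees to about 2 mm, with even side gaps. I'll lower it and slide the far edge under the lip.

Call:
arm_command(rows="1 0 1.3 5 0 0 0;1 0 2 7 0 0 0;1 0 2 7 0 0 0;1 0 1 3.4 0 0 0;1 0 0 0 0 0 0")

```text
time_s: 8.85
position: [0.4379, -0.0113, 0.1208]
tool_rot: [[0.192, 0.937, -0.292], [0.981, -0.183, 0.057], [0.0, -0.298, -0.955]]
ft_force: [-1.3, 0.4, -3.1]
grip_width: 0.0151
```

Call:
arm_command(rows="1 0 6 -1.9 0 0 0;1 0 6 -1.9 0 0 0;1 0 6 -1.9 0 0 0;1 0 6 -1.9 0 0 0;1 0 6 -1.8 0 0 0")

```text
time_s: 9.27
position: [0.4701, -0.0176, 0.122]
tool_rot: [[0.192, 0.938, -0.29], [0.981, -0.183, 0.057], [-0.0, -0.295, -0.955]]
ft_force: [0.4, 0.3, -2.9]
grip_width: 0.015
```

Call:
arm_command(rows="1 0 4 -1.2 0 0 0;1 0 1.3 -0.4 0 0 0;1 0 0 0 0 0 0;1 0 0 0 0 0 0;1 0 0 0 0 0 0")

```text
time_s: 9.68
position: [0.4744, -0.0184, 0.1219]
tool_rot: [[0.192, 0.937, -0.291], [0.981, -0.183, 0.057], [-0.0, -0.296, -0.955]]
ft_force: [0.2, -0.8, -2.9]
grip_width: 0.0145
```

```bash
python3 - <<'E'
from plan import *
crop('scene',190,120,140,105,5.5,'c6')
s=readout.observe();print(s['ft_force'],s['wrist_torque'],s['grip_width'])
R=s['tool_rot']@B.T; C=s['position']-R@off
print('cover in well',RW.T@(C-W))
a=go(4,0,90,.2)
for x,z,t in[(2,79,.1),(0,70,.03),(0,65,0)]: a=go(x,0,z,t,*a)
E
```

```text
[-0.42529154 -0.06440615 -2.66294358] [-0.05835936 -0.26454181 -0.01042264] 0.015318858064729997
cover in well [ 4.37898912e-03 -1.84863943e-05  9.65060096e-02]
(4, 90, 0.2) shift mm [ 0.  -1.1  6.5] rot deg [-5.75  0.03  0.14] tcp [ 0.4715 -0.0178  0.1161]
(2, 79, 0.1) shift mm [-0.  -2.4 11.3] rot deg [-5.73 -0.   -0.  ] tcp [ 0.467  -0.0169  0.1055]
(0, 70, 0.03) shift mm [ 0.  -3.   9.2] rot deg [-4.01  0.   -0.  ] tcp [ 0.4632 -0.0161  0.0966]
(0, 65, 0) shift mm [-0.  -0.6  5. ] rot deg [-1.72 -0.    0.  ] tcp [ 0.4624 -0.016   0.0916]
```

View pics/c6.png

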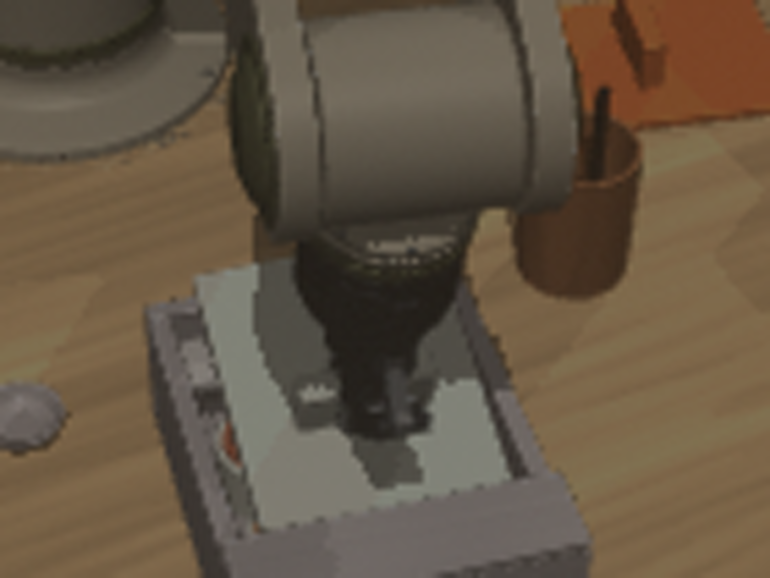

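The far edge has gone under the lip, along the line (260,530)–(505,485), with no contact force. Now I'll lower the near edge by hand.

Call:
arm_command(rows="1 0 -0.2 2 -1.75 0 0;1 0 -0.4 2.2 -2 0 0;1 0 -0.5 2.3 -2 0 0;1 0 -0.8 3.8 -1.9 0 0;1 0 -0.8 3.8 -1.9 0 0")

```text
time_s: 10.15
position: [0.4688, -0.0173, 0.1087]
tool_rot: [[0.192, 0.973, -0.129], [0.981, -0.19, 0.025], [0.0, -0.131, -0.991]]
ft_force: [1.0, 0.0, -3.9]
grip_width: 0.015
```

Call:
arm_command(rows="1 0 -0.8 3.7 -1.9 0 0;1 0 -1 3 -1.3 0 0;1 0 -1 3 -1.3 0 0;1 0 -1 3.2 -1.4 0 0;1 0 0 0 0 0 0")

```text
time_s: 10.57
position: [0.463, -0.0161, 0.0959]
tool_rot: [[0.192, 0.981, -0.031], [0.981, -0.192, 0.006], [0.0, -0.032, -1.0]]
ft_force: [-0.2, 0.3, -2.4]
grip_width: 0.0152
```

Call:
arm_command(rows="1 0 0 0 0 0 0;1 0 0 0 0 0 0;1 0 0 0 0 0 0")

```text
time_s: 10.82
position: [0.4645, -0.0165, 0.0964]
tool_rot: [[0.192, 0.981, -0.03], [0.981, -0.192, 0.006], [-0.0, -0.03, -1.0]]
ft_force: [-0.3, -0.3, -3.4]
grip_width: 0.0151
```

```bash
python3 - <<'E'
from plan import *
s=readout.observe();print(s['ft_force'],s['wrist_torque'],s['grip_width'])
R=s['tool_rot']@B.T; C=s['position']-R@off
print('cover in well',RW.T@(C-W))
go(0,0,65,0);go(0,0,64,0)
E
```

```text
[-0.28996644 -0.3217226  -3.41397814] [-0.03228588 -0.06229873  0.01537342] 0.015090906132506217
cover in well [ 0.00131664 -0.00012266  0.06981118]
(0, 65, 0) shift mm [ 0.1 -2.   4.9] rot deg [-1.74  0.01  0.14] tcp [ 0.4624 -0.016   0.0916]
(0, 64, 0) shift mm [ 0.1 -1.9  5.9] rot deg [-1.74  0.01  0.14] tcp [ 0.4624 -0.016   0.0906]
```

Call:
arm_command(rows="1 0 -0.5 1.2 -0.6 0 0;1 0 -0.5 1.2 -0.6 0 0;1 0 0 1.3 -0.54 0 0;1 0 0 1.2 0 0 0;1 0 0 0 0 0 0")

```text
time_s: 11.23
position: [0.4629, -0.0162, 0.0911]
tool_rot: [[0.192, 0.981, -0.001], [0.981, -0.192, 0.0], [0.0, -0.001, -1.0]]
ft_force: [0.3, 0.6, -2.1]
grip_width: 0.0154
```

Call:
arm_command(rows="1 0 0 0.5 0 0 0;1 0 0 0 0 0 0;1 0 0 0 0 0 0")

```text
time_s: 11.48
position: [0.4632, -0.0162, 0.0908]
tool_rot: [[0.192, 0.981, -0.0], [0.981, -0.192, 0.0], [-0.0, -0.0, -1.0]]
ft_force: [-0.3, 0.1, -1.5]
grip_width: 0.0148
```

Call:
arm_command(rows="1 0 0 0.5 0 0 0;1 0 0 0 0 0 0;1 0 0 0 0 0 0")

```text
time_s: 11.73
position: [0.4632, -0.0163, 0.0906]
tool_rot: [[0.192, 0.981, 0.0], [0.981, -0.192, -0.0], [-0.0, 0.0, -1.0]]
ft_force: [-1.2, -0.1, 2.7]
grip_width: 0.0149
```

There is light contact on the ledges (weight gone, +2.7 N). Opening part-way, then retreating straight up.

Call:
arm_command(rows="0.6 0 0 0 0 0 0;0.5 0 0 0 0 0 0;0.5 0 0 0 0 0 0;0.5 0 0 0 0 0 0;0.5 0 0 0 0 0 0")

```text
time_s: 12.15
position: [0.4631, -0.0162, 0.0903]
tool_rot: [[0.192, 0.981, -0.0], [0.981, -0.192, 0.0], [0.0, -0.0, -1.0]]
ft_force: [0.8, 0.0, -0.2]
grip_width: 0.043
```

Call:
arm_command(rows="0.5 0 0 -5 0 0 0;0.5 0 0 -10 0 0 0;0.5 0 0 -20 0 0 0;0.5 0 0 -25 0 0 0;0.5 0 0 -25 0 0 0")

```text
time_s: 12.57
position: [0.4628, -0.0161, 0.1765]
tool_rot: [[0.192, 0.981, -0.001], [0.981, -0.192, 0.0], [0.0, -0.001, -1.0]]
ft_force: [0.6, -0.7, -0.4]
grip_width: 0.0428
```

Call:
arm_command(rows="0.5 0 -20 -25 0 0 0;0.5 0 -30 -20 0 0 0;0.5 0 -30 -10 0 0 0;0.5 0 -20 0 0 0 0;0.5 0 0 0 0 0 0")

```text
time_s: 12.98
position: [0.362, 0.004, 0.2312]
tool_rot: [[0.191, 0.981, 0.0], [0.981, -0.191, -0.0], [-0.0, 0.001, -1.0]]
ft_force: [0.8, 0.5, -0.3]
grip_width: 0.0425
```

Call:
arm_command(rows="0.5 30 0 0 0 0 0;0.5 30 0 0 0 0 0;0.5 30 0 0 0 0 0;0.5 30 0 0 0 0 0;0.5 0 0 0 0 0 0")

```text
time_s: 13.4
position: [0.3887, 0.1242, 0.2304]
tool_rot: [[0.188, 0.982, 0.0], [0.982, -0.188, 0.001], [0.001, 0.0, -1.0]]
ft_force: [-0.5, 0.6, 0.6]
grip_width: 0.0431
```

```bash
python3 - <<'E'
from plan import *
a=eyes.get_image('top')[100:220,200:310,::-1];b=eyes.get_image('scene')[140:260,200:310,::-1]
cv2.imwrite('pics/c7.png',cv2.resize(np.hstack([a,b]),None,fx=3.6,fy=3.6,interpolation=cv2.INTER_CUBIC))
s=readout.observe();print(s['time_s'],s['ft_force'],s['grip_width'])
for l,z in((.095,.068),):
  for sx,sy in[(-1,-1),(1,-1),(1,1),(-1,1)]: print(sx,sy,((w2pix('top',W+RW@np.array([sx*.095,sy*.065,z]))-[200,100])*3.6).round())
print('rail',[((w2pix('top',W+RW@np.array([0,y,.104]))-[200,100])*3.6).round() for y in(-.035,.035)])
E
```

```text
13.5 [ 0.08820936 -0.63430555 -0.04697175] 0.04283108417663537
-1 -1 [280. 413.]
1 -1 [323. 184.]
1 1 [167. 154.]
-1 1 [121. 382.]
rail [array([267., 286.]), array([180., 269.])]
```

View pics/c7.png

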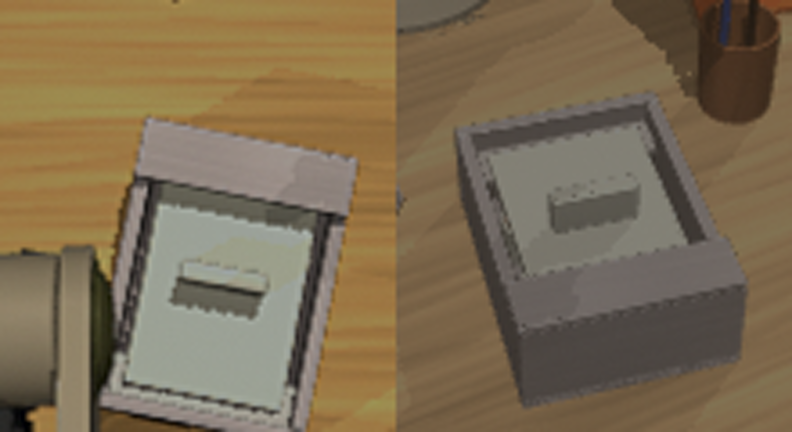

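The cover lies flat inside the walls. Its near corners are at (282,411) and (124,383), against a prediction of (280,413) and (121,382). The far edge is under the lip and the robot is clear.

```bash
python3 -c "
from rig import env
print(env.close_job())"
```

```text
the job is handed in; nothing more can be done
None
```

I closed the well with the larger cover and handed the job in at about 13.5 s; no verdict was reported.

**What I did:** I gripped the cover by its rail and tilted it about 0.3 rad, near edge up. I slid its far edge about 25 mm under the lip without touching, lowered the near edge by hand until the ledges took the weight, then let go and backed away.

**Last checks:**
- **Fit:** In the final pictures the cover lies flat inside the walls, far edge under the lip. Its near corners are within about 3 px of the planned pose in a 3.6x enlarged crop, roughly 2 mm.
- **Contact:** The wrist force read about 0 after release, so the arm was touching nothing.
- **Smaller cover:** The arm never went near it, but I did not measure its position again at the end.
- **Disagreement:** The scene camera showed both the cover and the well about 2 px off the calibration. The shift was the same for both, so it did not affect the fit.

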